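Ease the ratchet bench clamp by one notch

TASK

The bench clamp is done up a notch too tight: with a fingertip, lift the orange pawl well clear of the yellow ratchet wheel by pushing its upright tab, then push the red knob toward the pawl's side so that the wheel turns backward by just one notch. Then tip the pawl back down so that it sits fully in the teeth again. Only touch and push, grasp nothing, and leave the loose things on the bench where they are.

Things in the scene. Friction and masses are not known exactly. Their poses are not given: they have to be found in the camera images.
- clamp: Bench clamp bolted down, dark base plate 200 x 190 mm, blue castings, 223 mm high over all. Origin on the bench surface, z up; x along the screw toward the hand spokes, y across. Jaws at negative x hold a steel bracket up to 128 mm high. The pawl's blue post (x -2 to 26, y 60 to 90 mm) is 178 mm high. The jaw opens 6 mm per rad of the wheel.
- wheel_hub (a point): On the screw's axis, in the mid-plane of the yellow ratchet wheel: clamp x = 45 mm, y = 0, 105 mm above the bench. Wheel 110 mm over its 12 teeth, 14 mm thick, tooth tops 160 mm above the bench. Three hand spokes of 5 mm radius turn with it in the plane clamp x = 95 mm, 120 degrees apart.
- wheel (a joint): Wheel angle, rad; grows as it turns backward (top toward the clamp's +y). About 0: tooth against the pawl, as at the start. One notch = 0.524; best stop a few hundredths short of it, then the nose drops in freely; past it the nose lands on a tooth. With the pawl down it cannot turn back. Stiff (about 3 N at a knob), stays where left.
- pawl (a joint): Pawl angle, rad. 0 is fully down in the teeth; grows as the nose lifts, stop at 0.9; clear of the teeth from about 0.2. Stiff hinge, stays where it is left (about 1.5 N at the tab moves it). It lifts when its upright tab is pushed toward the clamp's +y and comes down when the tab is pushed toward -y.
- red_knob (a point): Centre of the red ball knob (radius 13 mm) on the uppermost hand spoke, 95 mm from the axle, clamp x = 95 mm, about 195 mm above the bench; its spoke leans about 18 degrees toward the clamp's -y at the start. Pushed toward +y it turns the wheel backward. The two other knobs are black and hang lower.
- pawl_tab (a point): Centre of the pad (24 mm along clamp x, 9 mm thick, 22 mm high) of the pawl's orange thumb tab, 44 mm straight above the hinge when the pawl is down (212 mm above the bench, top 223 mm). Lifted fully, it is 34 mm farther to +y and 195 mm above the bench.
- pawl_hinge (a point): Pawl's hinge axis (parallel to the clamp's x), in the pawl's mid-plane: clamp x = 45 mm, y = 75 mm, 168 mm above the bench. With the pawl down its orange arm (12 mm thick, upper side 175 mm above the bench) runs from here 75 mm toward -y, its nose in the teeth.
- wrench: Steel spanner, 160 mm long, lying on the bench; leave alone. Origin at the underside.
- collar: Steel shaft collar, 44 mm across, 25 mm high; leave alone. Origin at the centre of the underside.
- oil_bottle: Small green oil bottle with a white cap, 44 mm across, 105 mm high; leave alone. Origin at the centre of the underside.
- bracket: Loose steel angle bracket, 90 x 30 mm, 50 mm high; leave alone. Origin at the underside.
- screwdriver: Orange screwdriver, 200 mm long, lying on the bench; leave alone. Origin at the underside.
- offcut: Dark wooden offcut, 100 x 60 x 40 mm; leave alone. Origin at the centre of the underside.
- bolt_tin: Closed aluminium tin, 64 mm across, 50 mm high; leave alone. Origin at the centre of the underside.

How it is judged:
By the outcome, as a careful person would: the job done as asked, in the order asked, and still so for the second after the job is handed in, with the robot touching nothing.
It also fails if it takes over 64 s, if anything falls off the work surface, if the arm or the gripper's body presses on something with over 40 N, if the wrist force passes 120 N, or if a joint passes its speed limit or range.

ROBOT

A 6-joint arm with a two-finger parallel gripper is mounted at the origin on the work surface. World frame = base frame: x ahead of the robot, y to its left, z up, the work surface at z = 0. Lengths are in mm, angles in rad, forces in N, time in s.
With the tool pointing down it reaches from about 350 to 775 mm from the base axis. Payload 7.3 kg.
Tool frame: the origin (TCP) lies on the centre line of the jaws, within the pads' length; the fingertips stand 17 mm ahead of it and the grasp point (between the pads) lies 2 mm behind it; z points along the fingers, y is the line along which they close (so a half turn about z gives the same grasp; the last joint's range is limited). The gripper opens to 92 mm and grips with 3 to 60 N. Pads are 19 mm wide; open, the fingers measure 130 mm over their backs; the gripper's body (75 mm by 190 mm) begins 47 mm behind the grasp point.
Start: joints at [1.017, 0.342, 1.524, -0, 1.275, -0.146], TCP at [208.197, 481.972, 243.741] pointing down, gripper open.
Joint ranges: [-2.53, 2.53], [-0.77, 2.02], [0.04, 2.7], [-1, 4.14], [0.28, 2.66], [-3.11, 3.11]. Speed limits (rad/s): [2.57, 2.57, 3.14, 3.14, 3.14, 3.14].

INTERFACE

Orientations are given as [roll, pitch, yaw] about the fixed x, y, z axes, in that order (R = Rz(yaw) Ry(pitch) Rx(roll)).
In Python, from plant import bot gives the robot as it stands. The module is installed in compiled form; this text tells all that it offers.
- The arm moves only by the shell command python3 -m pendant 'ROWS'. ROWS is JSON, a list of rows, each a list of 3 entries, a list of its own where there are three numbers: the shift along the world's x, y, z as a fraction of full scale, then the turn, a rotation vector about the world's x, y, z as a fraction of full scale, then the opening, from -1 (shut) to 1 (fully open), so that 0 is half open. In form: [[[tx, ty, tz], [rx, ry, rz], claw], ...]. A call has exactly 10 rows; each row shifts and turns the commanded pose from where the row before left it; what a row does not reach is not made up. Full scale, the value 1, is 30 mm for a shift and 0.12 rad for a turn. A row lasts 1/12 s, in which the tool goes at most 41.7 mm and 7.16 degrees, less where a joint would pass 70% of its speed; a pose out of reach is approached as far as the arm can. A call with a number of a shift or a turn outside -1 to 1 is refused whole. A call with a gripper value outside its range is refused whole. The fingers move at their own pace and stop on an object; the grip force is fixed at half the most. Time passes only in rows, so rows that do not move let the fingers close, or fill a call up. It gives the time, the measured TCP pose, the force, the opening and the grip force at its end, in the units of the state.
- bot.get_obs(): the state, without advancing time (a new reading comes with each control period).
- bot.capture(name): name is "side" or "top" or "wrist"; returns the picture (384x512x3 uint8, blue, green, red); there is no depth.
- bot.camera_params(name): a dict with "fovy" (degrees; the focal length in pixels is half the picture's height over the tangent of half this angle, whatever the lens; pixels are square), "cx", "cy" (the principal point, pixels), "camera_from_world" (4x4, takes a point from world to camera coordinates). Camera axes: x right, y down, z forward; pixel columns grow to the right and rows downward; lengths in mm; the calibration is good to about 2 mm. The wrist camera is an equidistant fisheye: a pixel r from the principal point sees the ray r / f radians off the axis. A picture is of the moment at which its call begins: read the wrist's pose just before it. camera_params takes no time and is no camera call; for the wrist camera it gives the pose at the moment of the call.
- bot.close_job(): hands the job in; it is judged then, once.
The state is a dict: "time": time; "joint_positions": joint angles; "dq": joint speeds; "tau": joint torques, N m; "tool_pos": TCP position; "tcp_rot": TCP orientation; "contact_force": force on the tool from outside, world axes, zero at the start; "moment": the same for the moment, N m; "grip_width": finger opening in mm; "finger_force": force on a finger pad.
Only numpy, scipy, OpenCV 4.12 (cv2) and the standard library are available. Lean on these libraries where they do the work, as an engineer would, in place of code of your own. Each camera call takes 0.05 s, during which the arm holds its last target. There are 200 camera calls.

## Working session

There is one attempt and no reset: what is moved stays moved. The work goes in short steps, Python scripts to look and compute and a shell command to move; the robot and the scene stay as the last step left them, time stands still between calls to the robot, and variables do not carry over. Pictures are saved under pics/ and viewed, at most 10 in all, crops included, and the job is handed in when it is done.

```bash
mkdir -p pics
python3 - <<'E'
from plant import bot
import cv2,numpy as np
o=bot.get_obs();print(o['time'],o['tool_pos'],o['tcp_rot'],o['grip_width'])
for n in("side","top"):
    im=bot.capture(n);cv2.imwrite(f"pics/{n}0.png",im)
    p=bot.camera_params(n);print(n,p['fovy'],p['cx'],p['cy'],np.round(p['camera_from_world'],3).tolist())
E
```

```text
0.0 [207.9988871  481.61360723 243.04038311] [-3.14005176e+00 -2.06915464e-04  2.73376720e+00] 91.73132499179559
side 42.87659384802795 248.28058336366013 186.13087412434047 [[-0.848, -0.53, 0.011, 462.934], [-0.351, 0.546, -0.761, 273.137], [0.397, -0.649, -0.649, 1371.604], [0.0, 0.0, 0.0, 1.0]]
top 44.971961869148245 255.55761947561214 185.78364293543558 [[0.017, -1.0, 0.015, -16.721], [-0.995, -0.018, -0.095, 577.116], [0.095, -0.014, -0.995, 1541.572], [0.0, 0.0, 0.0, 1.0]]
```

View pics/side0.png

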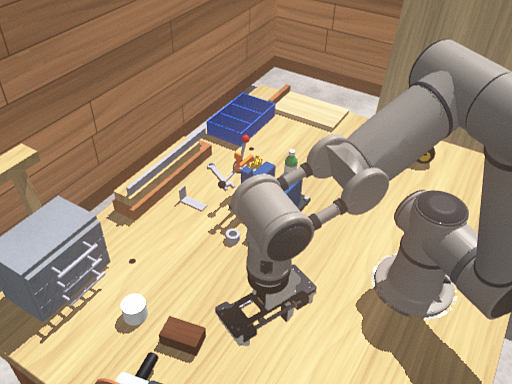

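View pics/top0.png

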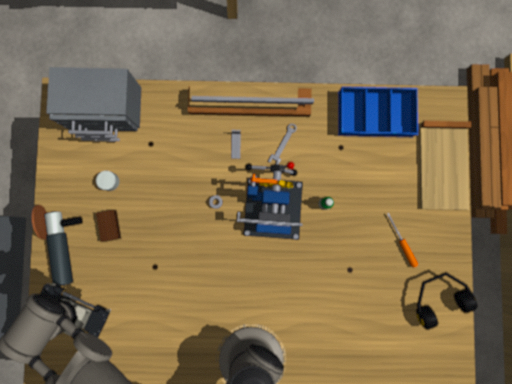

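The top view shows the clamp near (272,208), the red knob at about (291,165) and the orange pawl near (262,181). Clamp x points roughly along world +x and clamp y along world +y.

```bash
cat > h.py <<'E'
import cv2,numpy as np
from plant import bot
def cast(p,uv,z):
    f=192/np.tan(np.radians(p['fovy'])/2);T=np.array(p['camera_from_world']);R=T[:3,:3];c=-R.T@T[:3,3]
    d=R.T@np.array([(uv[0]-p['cx'])/f,(uv[1]-p['cy'])/f,1.]);return c+d*(z-c[2])/d[2]
def proj(p,X):
    f=192/np.tan(np.radians(p['fovy'])/2);T=np.array(p['camera_from_world']);q=T[:3,:3]@X+T[:3,3]
    return np.array([p['cx']+f*q[0]/q[2],p['cy']+f*q[1]/q[2]])
def blobs(im,lo,hi,roi):
    x0,y0,x1,y1=roi;h=cv2.cvtColor(im[y0:y1,x0:x1],cv2.COLOR_BGR2HSV);m=cv2.inRange(h,lo,hi)
    n,l,s,c=cv2.connectedComponentsWithStats(m)
    return [(s[i,4],(c[i]+[x0,y0]).round(2),s[i,:4]+[x0,y0,0,0]) for i in range(1,n) if s[i,4]>3]
E
python3 - <<'E'
from h import *
R={'top':(230,140,320,245),'side':(215,125,305,200)}
for n in('top','side'):
    im=cv2.imread(f'pics/{n}0.png');p=bot.camera_params(n)
    for nm,lo,hi in(('red',(0,180,90),(4,255,255)),('org',(6,180,120),(17,255,255)),('yel',(20,150,100),(32,255,255))):
        for b in blobs(im,lo,hi,R[n]):print(n,nm,b[0],b[1],b[2],cast(p,b[1],{'red':195,'org':185,'yel':150}[nm]).round(1))
t=cv2.imread('pics/top0.png')[145:245,232:312];s=cv2.imread('pics/side0.png')[125:205,220:310]
cv2.imwrite('pics/c0.png',np.hstack([cv2.resize(t,(400,500),interpolation=2),cv2.resize(s,(400,356),interpolation=2) if 0 else cv2.copyMakeBorder(cv2.resize(s,(396,352),interpolation=2),0,148,0,0,0)]))
E
```

```text
top red 29 [290.21 165.38] [287 163   7   6] [ 625.5 -108.3  195. ]
top org 121 [263.19 179.76] [252 174  26  10] [581.1 -27.2 185. ]
top yel 85 [284.91 183.58] [278 179  16   9] [574.2 -96.3 150. ]
top yel 19 [264.53 184.  ] [260 183   8   4] [571.7 -32.7 150. ]
top yel 4 [270.5 184. ] [269 184   4   1] [572.  -51.3 150. ]
side red 4 [243.5 136.5] [243 136   2   2] [ 636.3 -112.   195. ]
side red 4 [247.5 137.5] [247 137   2   2] [ 622.5 -114.2  195. ]
side org 5 [236.  153.4] [235 153   3   2] [614.3 -34.1 185. ]
side org 4 [245.5 161.5] [244 160   4   4] [567.6 -15.2 185. ]
side org 4 [240.5 164.5] [239 164   4   2] [572.4   5.5 185. ]
side yel 86 [255.12 162.44] [247 156  15  13] [563.6 -66.1 150. ]
```

View pics/c0.png

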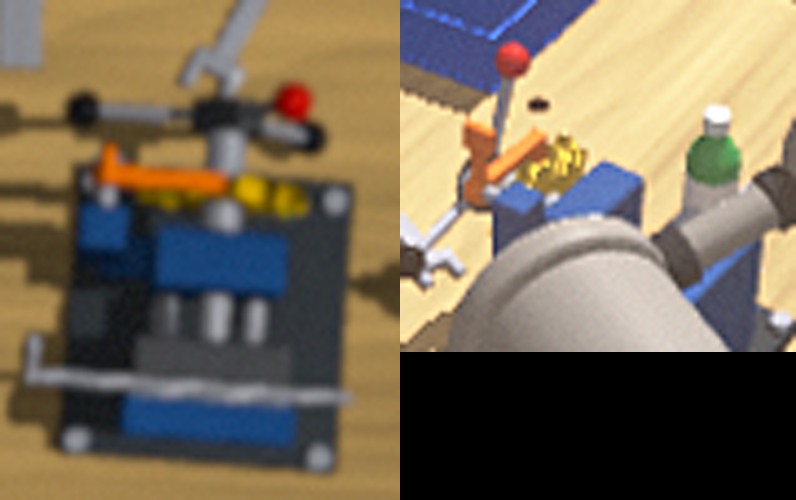

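The close crop puts the tab pad at about (254,178), the knob at (290.5,165.4), and the wheel just right of the pawl arm. I'll get the clamp pose from those and the plate edges.

```bash
cat >> h.py <<'E'
def fit(W,C):
    W=np.array(W);C=np.array(C);w=W-W.mean(0);c=C-C.mean(0)
    a=np.arctan2((c[:,0]*w[:,1]-c[:,1]*w[:,0]).sum(),(c*w).sum());R=np.array([[np.cos(a),-np.sin(a)],[np.sin(a),np.cos(a)]])
    t=W.mean(0)-R@C.mean(0);return a,R,t,(W-(C@R.T+t))
E
python3 - <<'E'
from h import *
p=bot.camera_params('top');c=lambda u,v,z:cast(p,(232+u/5,145+v/5),z)[:2]
k=cast(p,(290.4,165.3),195)[:2];t=c(110,165,212)
print('knob',k,'tab',t,np.linalg.norm(k-t),'want',np.hypot(50,104.4))
a,R,T,r=fit([k,t],[[95,-29.4],[45,75]]);print(a,T,r)
q=[c(*x,10) for x in((65,455),(82,170),(352,185),(335,470))]
for i in range(4):
    d=q[(i+1)%4]-q[i];print(q[i].round(1),np.linalg.norm(d).round(1),np.arctan2(d[1],d[0]).round(3))
E
```

```text
knob [ 625.7183202  -108.91065693] tab [582.92681432   1.12045237] 118.05912920441924 want 115.7556046159321
-0.07574354429064904 [532.79796723 -71.33275094] [[ 0.41746575 -1.07344247]
 [-0.41746575  1.07344247]]
[407.6  26.1] 194.4 -0.041
[601.9  18.2] 185.4 -1.608
[ 595.  -167.1] 194.7 3.09
[ 400.6 -157. ] 183.3 1.532
```

```bash
python3 -m pendant '[[[0.6,-0.8,0.3],[0,0,0.6],-1],[[0.6,-0.8,0.3],[0,0,0.6],-1],[[0.6,-0.8,0.3],[0,0,0.6],-1],[[0.6,-0.8,0.3],[0,0,0.6],-1],[[0.6,-0.8,0.3],[0,0,0.6],-1],[[0.6,-0.8,0.3],[0,0,0],-1],[[0.6,-0.8,0.3],[0,0,0],-1],[[0.6,-0.8,0.3],[0,0,0],-1],[[0.6,-0.8,0.3],[0,0,0],-1],[[0.6,-0.8,0.3],[0,0,0],-1]]'
```

```text
time: 0.93
tool_pos: [388.6, 240.6, 334.0]
tcp_rot: [-3.141, -0.001, 3.094]
contact_force: [0.0, 0.0, 0.7]
grip_width: 29.9
finger_force: 0.0
```

```bash
python3 -m pendant '[[[0.65,-0.93,0],[0,0,0],-1],[[0.65,-0.93,0],[0,0,0],-1],[[0.65,-0.93,0],[0,0,0],-1],[[0.65,-0.93,0],[0,0,0],-1],[[0.65,-0.93,0],[0,0,0],-1],[[0.65,-0.93,0],[0,0,0],-1],[[0.65,-0.93,0],[0,0,0],-1],[[0.65,-0.93,0],[0,0,0],-1],[[0.65,-0.93,0],[0,0,0],-1],[[0.65,-0.93,0],[0,0,0],-1]]'
python3 - <<'E'
from h import *
o=bot.get_obs();print(o['joint_positions'],o['tool_pos'])
p=bot.camera_params('wrist');print(p)
w=bot.capture('wrist');s=bot.capture('side')
cv2.imwrite('pics/w1.png',w);cv2.imwrite('pics/s1.png',s)
cv2.imwrite('pics/ws1.png',np.hstack([w[:, :],cv2.resize(s[110:190,220:280],(288,384),interpolation=2)]))
E
```

```text
time: 1.77
tool_pos: [583.8, -38.6, 333.2]
tcp_rot: [3.141, -0.001, 3.094]
contact_force: [0.4, 1.5, -0.9]
grip_width: 0.9
finger_force: 0.0
[-1.97028915e-01  4.09500716e-01  1.17822507e+00  1.98526795e-04
  1.55482857e+00 -1.71985174e+00] [583.75880533 -38.56092928 333.2469372 ]
{'fovy': 65.70646984690485, 'cx': 258.7832206470316, 'cy': 186.2544031150581, 'camera_from_world': array([[ 4.78372687e-02,  9.98853642e-01,  1.73113033e-03,
         1.02083575e+01],
       [ 9.58041063e-01, -4.63728863e-02,  2.82854870e-01,
        -6.22789599e+02],
       [ 2.82610895e-01, -1.18725105e-02, -9.59161157e-01,
         3.10269481e+02],
       [ 0.00000000e+00,  0.00000000e+00,  0.00000000e+00,
         1.00000000e+00]])}
```

View pics/ws1.png

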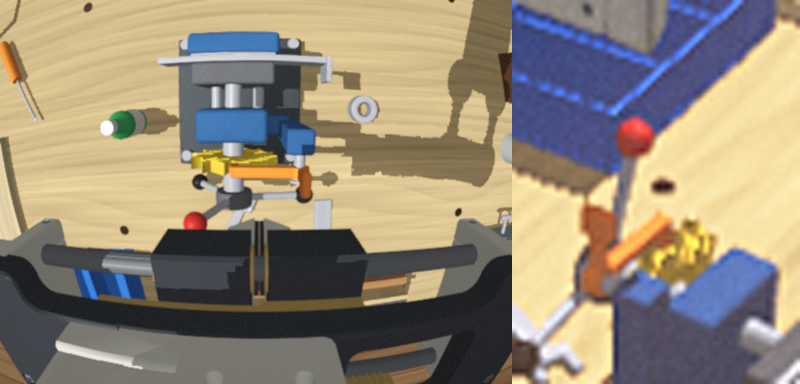

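Wrist view: tab at about (306,183), red knob at (195,222) just past the closed fingers, plate and pawl arm clearly visible. I'll cast these fisheye rays.

```bash
cat >> h.py <<'E'
def fcast(p,uv,z):
    f=192/np.tan(np.radians(p['fovy'])/2);T=np.array(p['camera_from_world']);R=T[:3,:3];c=-R.T@T[:3,3]
    d=np.array([uv[0]-p['cx'],uv[1]-p['cy']]);r=np.hypot(*d);th=r/f
    v=R.T@np.array([*(d/r*np.sin(th)),np.cos(th)]);return c+v*(z-c[2])/v[2]
def fproj(p,X):
    f=192/np.tan(np.radians(p['fovy'])/2);T=np.array(p['camera_from_world']);q=T[:3,:3]@np.array(X)+T[:3,3]
    r=np.hypot(q[0],q[1]);return np.array([p['cx'],p['cy']])+f*np.arctan2(r,q[2])*q[:2]/r
E
python3 - <<'E'
from h import *
p=bot.camera_params('wrist');T=np.array(p['camera_from_world']);print('cam',-T[:3,:3].T@T[:3,3])
im=cv2.imread('pics/w1.png')
for nm,lo,hi,z in(('red',(0,180,90),(4,255,255),195),('org',(5,170,80),(17,255,255),175),('yel',(20,150,100),(32,255,255),155)):
    for b in blobs(im,lo,hi,(150,120,350,235)):print(nm,b[0],b[1],b[2],fcast(p,b[1],z).round(1))
print('tab212',fcast(p,(306,183),212).round(1))
k=fcast(p,(194.8,221.5),195)[:2];t=fcast(p,(306,183),212)[:2]
a,R,t0,r=fit([k,t],[[95,-29.4],[45,75]]);print(a,t0,r)
for q in((179,40),(298,40),(181,160)):print(fcast(p,q,10).round(1))
for y in(-57.6,-19.6):
  for z in(316,333,380):print(y,z,fproj(p,[583.8,y,z]).round(0))
c=im[140:235,150:350];cv2.imwrite('pics/c1.png',cv2.resize(c,(800,380),interpolation=2))
E
```

```text
cam [509.69906627 -37.48284573 472.34577434]
red 284 [194.98 221.01] [184 213  22  17] [ 624.9 -109.1  195. ]
org 776 [261.47 171.32] [229 164  67  15] [581.1 -38.3 175. ]
org 332 [304.28 181.9 ] [297 167  15  32] [594.7   5.9 175. ]
yel 1341 [231.42 159.97] [192 148  86  28] [571.5 -70.4 155. ]
tab212 [585.3   2.1 212. ]
-0.10083857112696083 [533.40738129 -69.25735263] [[ 0.4477547  -1.24277424]
 [-0.4477547   1.24277424]]
[ 401.1 -156.4   10. ]
[415.   27.9  10. ]
[ 594.6 -167.9   10. ]
-57.6 316 [231. 234.]
-57.6 333 [228. 248.]
-57.6 380 [217. 303.]
-19.6 316 [296. 231.]
-19.6 333 [300. 244.]
-19.6 380 [314. 299.]
```

View pics/c1.png

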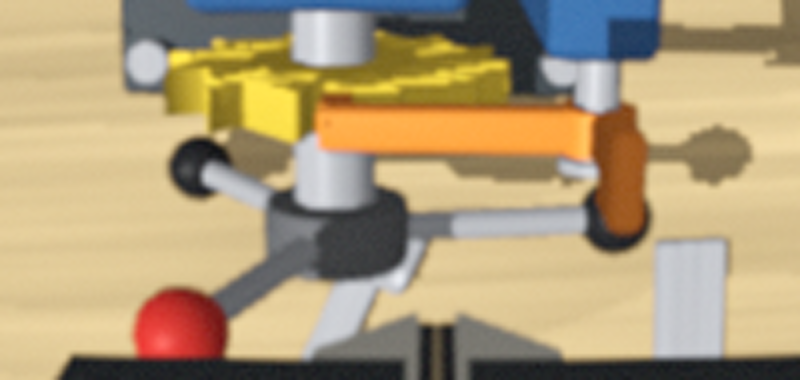

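The tab measures about (584,1) and the knob about (625,-109), with clamp yaw around -0.06. That fits the given geometry. I'll descend next to the tab on its -y side.

```bash
python3 -m pendant '[[[0,0,-0.4],[0,0,0],-1],[[0,0,-0.4],[0,0,0],-1],[[0,0,-0.4],[0,0,0],-1],[[0,0,-0.4],[0,0,0],-1],[[0,0,-0.4],[0,0,0],-1],[[0,0,-0.4],[0,0,0],-1],[[0,0,-0.4],[0,0,0],-1],[[0,0,-0.4],[0,0,0],-1],[[0,0,-0.3],[0,0,0],-1],[[0,0,-0.2],[0,0,0],-1]]'
python3 -m pendant '[[[0,0.13,0],[0,0,0],-1],[[0,0.13,0],[0,0,0],-1],[[0,0.13,0],[0,0,0],-1],[[0,0.13,0],[0,0,0],-1],[[0,0.13,0],[0,0,0],-1],[[0.01,0.13,0],[0,0,0],-1],[[0.01,0.13,0],[0,0,0],-1],[[0,0,0],[0,0,0],-1],[[0,0,0],[0,0,0],-1],[[0,0,0],[0,0,0],-1]]'
```

```text
time: 2.7
tool_pos: [582.5, -36.4, 221.5]
tcp_rot: [3.141, -0.002, 3.094]
contact_force: [0.2, 1.0, -0.0]
grip_width: 0.4
finger_force: 0.0
time: 3.53
tool_pos: [583.7, -9.6, 222.6]
tcp_rot: [3.141, -0.0, 3.094]
contact_force: [0.0, -0.2, -0.3]
grip_width: 0.1
finger_force: 0.0
```

```bash
python3 -m pendant '[[[0,0.1,0],[0,0,0],-1],[[0,0.1,0],[0,0,0],-1],[[0.01,0.1,0],[0,0,0],-1],[[0.01,0.06,0],[0,0,0],-1],[[0,0,0],[0,0,0],-1],[[0,-0.3,0.1],[0,0,0],-1],[[0,-0.3,0.2],[0,0,0],-1],[[0,0,0.7],[0,0,0],-1],[[0,0,0.7],[0,0,0],-1],[[0,0,0.7],[0,0,0],-1]]'
python3 - <<'E'
from h import *
w=bot.capture('wrist');s=bot.capture('side')
cv2.imwrite('pics/w2.png',w);cv2.imwrite('pics/s2.png',s)
cv2.imwrite('pics/ws2.png',np.hstack([w,cv2.resize(s[110:190,220:280],(288,384),interpolation=2)]))
E
```

```text
time: 4.37
tool_pos: [584.3, -18.1, 296.1]
tcp_rot: [3.141, 0.0, 3.093]
contact_force: [0.1, -0.8, -0.0]
grip_width: 0.6
finger_force: 0.0
```

View pics/ws2.png

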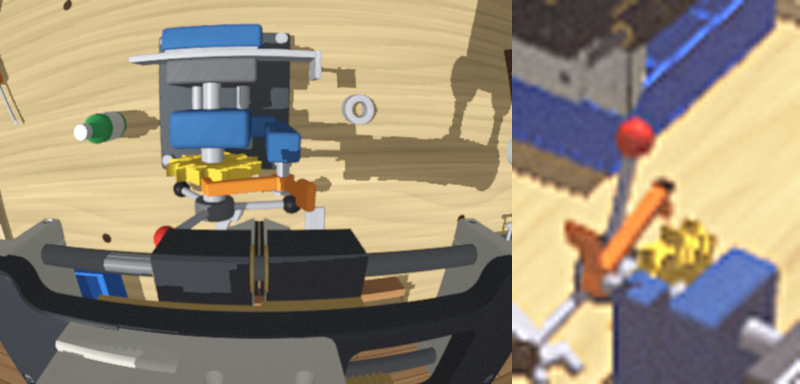

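The pawl arm is now clearly up, about 0.5–0.6 rad, with its nose above the teeth and the knob unmoved. Next I go to the knob's -y side.

```bash
python3 -m pendant '[[[0.27,-0.9,0],[0,0,0],-1],[[0.27,-0.9,0],[0,0,0],-1],[[0.27,-0.9,0],[0,0,0],-1],[[0.27,-0.9,0],[0,0,0],-1],[[0.27,-0.9,0],[0,0,0],-1],[[0,0,-0.6],[0,0,0],-1],[[0,0,-0.7],[0,0,0],-1],[[0,0,-0.7],[0,0,0],-1],[[0,0,-0.6],[0,0,0],-1],[[0,0,-0.5],[0,0,0],-1]]'
python3 -m pendant '[[[0,0.12,0],[0,0,0],-1],[[0,0.12,0],[0,0,0],-1],[[0,0.12,0],[0,0,0],-1],[[0,0.12,0],[0,0,0],-1],[[0,0.12,0],[0,0,0],-1],[[0,0.12,0],[0,0,0],-1],[[0,0.12,0],[0,0,0],-1],[[0,0.12,0],[0,0,0],-1],[[0,0.12,0],[0,0,0],-1],[[0,0.12,0],[0,0,0],-1]]'
python3 - <<'E'
from h import *
print(bot.get_obs()['contact_force'])
t=bot.capture('top');s=bot.capture('side')
for n,im,R in(('top',t,(230,140,320,245)),('side',s,(215,115,305,200))):
    p=bot.camera_params(n)
    for b in blobs(im,(0,170,60),(4,255,255),R):print(n,b[0],b[1],b[2],cast(p,b[1],195).round(1))
E
```

```text
time: 5.3
tool_pos: [624.0, -152.7, 199.7]
tcp_rot: [3.141, -0.002, 3.093]
contact_force: [-0.5, -0.3, -0.9]
grip_width: 0.5
finger_force: 0.0
time: 6.13
tool_pos: [626.7, -119.2, 208.0]
tcp_rot: [-3.134, 0.01, 3.093]
contact_force: [-5.8, -11.0, 26.9]
grip_width: 0.6
finger_force: 11.7
[ -5.82230193 -10.99897426  26.87712214]
side 17 [241.65 139.24] [239 137   6   6] [633.  -95.9 195. ]
```

Run:
```python
from h import *
o=bot.get_obs();print(o['time'],o['tool_pos'],o['contact_force'],o['moment'])
w=bot.capture('wrist');s=bot.capture('side')
cv2.imwrite('pics/w3.png',w)
cv2.imwrite('pics/ws3.png',np.hstack([w,cv2.resize(s[110:190,220:280],(288,384),interpolation=2)]))
```

```text
6.2333 [ 627.01133441 -118.16371713  207.75832416] [-0.74935504 -7.93742541 16.8991825 ] [-0.95160397  0.19755957 -0.03467786]
```

View pics/ws3.png

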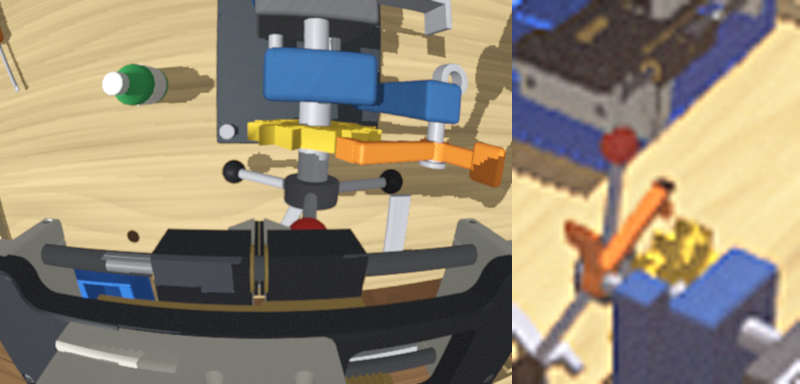

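The knob is moving: it sits beside the right fingertip at (309,226). The tapered tip is riding up on it, though, so I'll back off, go lower and push again, after working out the current angle.

```bash
cat >> h.py <<'E'
def knob():
    from scipy.optimize import least_squares
    o=bot.get_obs();P={n:bot.camera_params(n) for n in('wrist','side','top')};T=[533,-71];a=-.06;res={}
    for n,roi in(('wrist',(150,150,420,238)),('side',(215,115,305,200)),('top',(230,140,320,245))):
        im=bot.capture(n);bl=blobs(im,(0,150,50),(5,255,255),roi)
        bl=[b for b in bl if b[0]>=10]
        if bl:
            b=max(bl,key=lambda b:b[0]);uv=b[1]
            def e(q):
                x=np.array([95,95*np.sin(q[0])]);X=[T[0]+np.cos(a)*x[0]-np.sin(a)*x[1],T[1]+np.sin(a)*x[0]+np.cos(a)*x[1],105+95*np.cos(q[0])]
                return (fproj if n=='wrist' else proj)(P[n],np.array(X))-uv
            r=least_squares(e,[0.]);res[n]=(b[0],uv,b[2],r.x.round(3),r.fun.round(1))
    return res
E
python3 - <<'E'
from h import *
for k,v in knob().items():print(k,v)
E
python3 -m pendant '[[[0,-0.2,0],[0,0,0],-1],[[0,-0.3,0],[0,0,0],-1],[[0,0,-0.2],[0,0,0],-1],[[0,0,-0.2],[0,0,0],-1],[[0,0,-0.1],[0,0,0],-1],[[0,0,0],[0,0,0],-1],[[0,0,0],[0,0,0],-1],[[0,0,0],[0,0,0],-1],[[0,0,0],[0,0,0],-1],[[0,0,0],[0,0,0],-1]]'
python3 - <<'E'
from h import *
for k,v in knob().items():print(k,v)
E
```

```text
wrist (np.int32(245), array([308.61, 224.49]), array([292, 219,  35,  11]), array([-0.149]), array([-0.8, 13.7]))
side (np.int32(34), array([241.74, 139.91]), array([239, 137,   7,   7]), array([-0.113]), array([0. , 0.1]))
time: 7.32
tool_pos: [625.0, -130.8, 187.0]
tcp_rot: [-3.142, 0.001, 3.094]
contact_force: [-0.6, -0.1, -0.2]
grip_width: 0.3
finger_force: 0.0
side (np.int32(17), array([241.06, 141.59]), array([238, 140,   7,   4]), array([-0.041]), array([-0.6, -0.8]))
```

```bash
python3 -m pendant '[[[0,0.13,0],[0,0,0],-1],[[0,0.13,0],[0,0,0],-1],[[0,0.13,0],[0,0,0],-1],[[0,0.13,0],[0,0,0],-1],[[0,0.13,0],[0,0,0],-1],[[0,0.13,0],[0,0,0],-1],[[0,0.13,0],[0,0,0],-1],[[0,0.1,0],[0,0,0],-1],[[0,0,0],[0,0,0],-1],[[0,0,0],[0,0,0],-1]]'
python3 - <<'E'
from h import *
for k,v in knob().items():print(k,v)
im=cv2.imread('pics/s1.png');p=bot.camera_params('side')
print([b for b in blobs(im,(0,150,50),(5,255,255),(215,115,305,200))])
for q in(-.36,-.314,-.113,0,.1,.166):
    x=np.array([95,95*np.sin(q)]);a=-.06;print(q,proj(p,np.array([533+np.cos(a)*x[0]-np.sin(a)*x[1],-71+np.sin(a)*x[0]+np.cos(a)*x[1],105+95*np.cos(q)])))
E
```

```text
time: 8.3
tool_pos: [624.6, -99.8, 186.3]
tcp_rot: [3.14, -0.001, 3.094]
contact_force: [-0.1, 1.0, 0.5]
grip_width: 0.5
finger_force: 0.1
side (np.int32(11), array([240.27, 142.82]), array([239, 140,   3,   7]), array([0.023]), array([-0.9, -1.1]))
top (np.int32(12), array([277.83, 164.5 ]), array([277, 162,   3,   6]), array([0.066]), array([ 0. , -0.5]))
[(np.int32(40), array([245.02, 138.32]), array([242, 135,   7,   7]))]
-0.36 [245.93903135 138.06902706]
-0.314 [245.19067172 138.29330866]
-0.113 [241.76585548 139.96606406]
0 [239.76822679 141.38901211]
0.1 [237.98516671 142.92336445]
0.166 [236.8106713  144.07035256]
```

```bash
python3 -m pendant '[[[0,0.08,0],[0,0,0],-1],[[0,0.05,0],[0,0,0],-1],[[0,0,0],[0,0,0],-1],[[0,0,0],[0,0,0],-1],[[0,-0.8,0],[0,0,0],-1],[[0,-1,0],[0,0,0],-1],[[0,-1,0],[0,0,0],-1],[[0,-1,0],[0,0,0],-1],[[0,-0.5,0],[0,0,0],-1],[[0,0,0],[0,0,0],-1]]'
python3 - <<'E'
from h import *
for k,v in knob().items():print(k,v)
s=bot.capture('side');t=bot.capture('top')
cv2.imwrite('pics/st4.png',np.hstack([cv2.resize(s[120:190,215:285],(400,400),interpolation=2),cv2.resize(t[150:200,245:295],(400,400),interpolation=2)]))
E
```

```text
time: 9.28
tool_pos: [624.5, -228.9, 186.4]
tcp_rot: [-3.141, 0.0, 3.09]
contact_force: [0.2, 0.3, -0.0]
grip_width: 0.5
finger_force: 0.0
side (np.int32(39), array([237.13, 142.87]), array([234, 140,   7,   7]), array([0.124]), array([0.4, 0.5]))
top (np.int32(38), array([276.39, 164.11]), array([273, 161,   8,   7]), array([0.112]), array([ 0. , -0.2]))
```

View pics/st4.png

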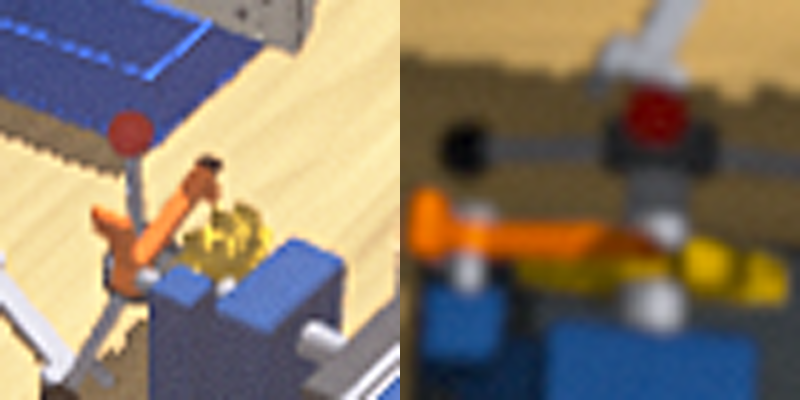

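```bash
python3 -m pendant '[[[0,1,0],[0,0,0],-1],[[0,1,0],[0,0,0],-1],[[0,1,0],[0,0,0],-1],[[0,0.6,0],[0,0,0],-1],[[0,0.3,0],[0,0,0],-1],[[0,0.2,0],[0,0,0],-1],[[0,0,0],[0,0,0],-1],[[0,0,0],[0,0,0],-1],[[0,0,0],[0,0,0],-1],[[0,0,0],[0,0,0],-1]]'
python3 -c "
from plant import bot
for i in range(3):
    print(bot.get_obs()['tool_pos']);bot.capture('side')"
```

```text
time: 10.37
tool_pos: [624.9, -103.9, 186.6]
tcp_rot: [-3.141, -0.0, 3.092]
contact_force: [-0.4, 0.2, 0.6]
grip_width: 0.8
finger_force: 0.0
[ 624.85529851 -103.90288584  186.60414162]
[ 624.85047587 -103.82923503  186.59708268]
[ 624.84928453 -103.67690023  186.59837497]
```

```bash
python3 -m pendant '[[[0,0.12,0],[0,0,0],-1],[[0,0.12,0],[0,0,0],-1],[[0,0.08,0],[0,0,0],-1],[[0,0.04,0],[0,0,0],-1],[[0,0,0],[0,0,0],-1],[[0,0,0],[0,0,0],-1],[[0,-0.8,0],[0,0,0],-1],[[0,-1,0],[0,0,0],-1],[[0,-1,0],[0,0,0],-1],[[0,-1,0.5],[0,0,0],-1]]'
python3 - <<'E'
from h import *
for k,v in knob().items():print(k,v)
E
```

```text
time: 11.35
tool_pos: [623.5, -205.8, 198.8]
tcp_rot: [3.138, -0.006, 3.095]
contact_force: [0.7, -0.1, -0.2]
grip_width: 0.3
finger_force: 0.0
side (np.int32(40), array([236.2 , 143.93]), array([233, 141,   7,   7]), array([0.179]), array([0.4, 0.4]))
top (np.int32(39), array([274.64, 164.03]), array([271, 161,   8,   7]), array([0.168]), array([ 0. , -0.2]))
```

The wheel is now about 0.485 rad back in both cameras, a few hundredths short of one notch. Next I go over to the +y side of the tab.

```bash
python3 -m pendant '[[[0,0,1],[0,0,0],-1],[[0,0,1],[0,0,0],-1],[[0,0.5,1],[0,0,0],-1],[[-0.2,1,0.3],[0,0,0],-1],[[-0.2,1,0],[0,0,0],-1],[[-0.2,1,0],[0,0,0],-1],[[-0.2,1,0],[0,0,0],-1],[[-0.2,1,0],[0,0,0],-1],[[-0.2,1,0],[0,0,0],-1],[[-0.1,1,0],[0,0,0],-1]]'
python3 -m pendant '[[[0,1,0],[0,0,0],-1],[[0,0.6,0],[0,0,0],-1],[[0,0,0],[0,0,0],-1],[[0,0,-0.5],[0,0,0],-1],[[0,0,-0.5],[0,0,0],-1],[[0,0,-0.5],[0,0,0],-1],[[0,0,-0.5],[0,0,0],-1],[[0,0,-0.5],[0,0,0],-1],[[0,0,-0.3],[0,0,0],-1],[[0,0,0],[0,0,0],-1]]'
```

```text
time: 12.33
tool_pos: [584.5, 22.0, 300.6]
tcp_rot: [3.141, -0.001, 3.095]
contact_force: [0.7, -0.2, 0.2]
grip_width: 0.5
finger_force: 0.0
time: 13.17
tool_pos: [584.5, 67.1, 214.4]
tcp_rot: [3.142, -0.005, 3.094]
contact_force: [-0.1, -0.5, -0.4]
grip_width: 0.3
finger_force: 0.0
```

Clear so far. I'll push toward -y down to about TCP y=29.

```bash
python3 -m pendant '[[[0,-0.15,0],[0,0,0],-1],[[0,-0.15,0],[0,0,0],-1],[[0,-0.15,0],[0,0,0],-1],[[0,-0.15,0],[0,0,0],-1],[[0,-0.15,0],[0,0,0],-1],[[0,-0.15,0],[0,0,0],-1],[[0,-0.15,0],[0,0,0],-1],[[0,-0.15,0],[0,0,0],-1],[[0,-0.08,0],[0,0,0],-1],[[0,0,0],[0,0,0],-1]]'
python3 -m pendant '[[[0,-0.04,0],[0,0,0],-1],[[0,-0.04,0],[0,0,0],-1],[[0,-0.04,0],[0,0,0],-1],[[0,0,0],[0,0,0],-1],[[0,0,0],[0,0,0],-1],[[0,0,0],[0,0,0],-1],[[0,0,0],[0,0,0],-1],[[0,0,0],[0,0,0],-1],[[0,0,0],[0,0,0],-1],[[0,0,0],[0,0,0],-1]]'
```

```text
time: 14.0
tool_pos: [585.9, 27.9, 216.7]
tcp_rot: [-3.141, -0.0, 3.093]
contact_force: [0.0, -0.2, 0.2]
grip_width: 0.5
finger_force: 0.0
time: 14.83
tool_pos: [585.7, 26.1, 216.7]
tcp_rot: [3.14, -0.0, 3.094]
contact_force: [-0.7, 5.3, 2.1]
grip_width: 0.7
finger_force: 2.6
```

```bash
python3 -m pendant '[[[0,-0.04,0],[0,0,0],-1],[[0,-0.04,0],[0,0,0],-1],[[0,0,0],[0,0,0],-1],[[0,0,0],[0,0,0],-1],[[0,0,0],[0,0,0],-1],[[0,0,0],[0,0,0],-1],[[0,0,0],[0,0,0],-1],[[0,0,0],[0,0,0],-1],[[0,0,0],[0,0,0],-1],[[0,0,0],[0,0,0],-1]]'
```

```text
time: 15.67
tool_pos: [585.7, 25.8, 216.9]
tcp_rot: [3.137, -0.0, 3.095]
contact_force: [-1.3, 12.9, 2.6]
grip_width: 0.5
finger_force: 6.3
```

The force has risen to 12.9 N with no further travel, so it's at the stop. I'll retreat and check.

```bash
python3 -m pendant '[[[0,0.5,0],[0,0,0],-1],[[0,0.8,0],[0,0,0],-1],[[0,0,0.9],[0,0,0],-1],[[0,0,1],[0,0,0],-1],[[0,0,1],[0,0,0],-1],[[0,0,1],[0,0,0],-1],[[-0.5,0.8,0],[0,0,0],-1],[[-0.5,0.8,0],[0,0,0],-1],[[-0.5,0.8,0],[0,0,0],-1],[[-0.5,0.8,0],[0,0,0],-1]]'
python3 - <<'E'
from h import *
for k,v in knob().items():print(k,v)
w=bot.capture('wrist');s=bot.capture('side')
print('org now',[(b[0],b[1]) for b in blobs(s,(4,150,60),(17,255,255),(215,125,285,185))],'ref',[(b[0],b[1]) for b in blobs(cv2.imread('pics/s1.png'),(4,150,60),(17,255,255),(215,125,285,185))])
r=cv2.imread('pics/s1.png')
f=lambda i:cv2.resize(i[125:185,220:280],(400,400),interpolation=2)
cv2.imwrite('pics/s5.png',np.hstack([f(r),f(s)]))
E
```

```text
time: 16.5
tool_pos: [525.3, 158.1, 333.7]
tcp_rot: [-3.141, 0.0, 3.093]
contact_force: [0.1, -0.6, -0.1]
grip_width: 0.5
finger_force: 0.0
side (np.int32(23), array([237.35, 144.7 ]), array([235, 142,   6,   6]), array([0.169]), array([-0.6, -0.6]))
top (np.int32(42), array([274.95, 163.93]), array([272, 161,   7,   7]), array([0.159]), array([ 0. , -0.1]))
org now [(np.int32(153), array([241.97, 160.05]))] ref [(np.int32(5), array([242.8, 139.8])), (np.int32(143), array([241.69, 160.28]))]
```

View pics/s5.png

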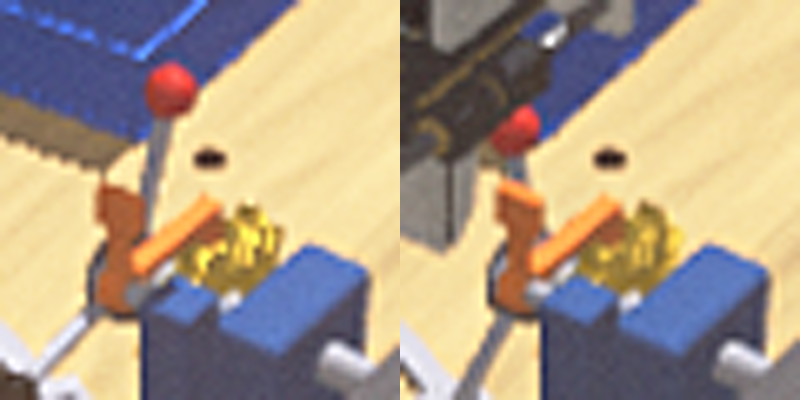

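The pawl is back in its starting attitude, with the nose in the teeth. The knob stays about one notch over, and the robot is clear of everything.

```bash
python3 -c "
from plant import bot
print(bot.close_job())"
```

```text
the job is handed in; nothing more can be done
None
```

I lifted the pawl, turned the wheel back one notch (about 0.47 to 0.49 rad by the cameras) and pushed the pawl down until it stopped, where it looks the same as at the start; the job is handed in, no verdict was shown, and I did not re-check the loose items at the end.

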